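# Couple the carrying handle to the snack stand

### The job

Pick up the carrying handle by its teak grip and, with its yellow latch lever still up, set its socket over the steel ball on top of the three-tier snack stand and press it down until it is fully home on the black rubber ring around the ball's neck, without letting it drop. Then press the yellow lever all the way down to lock it and let go. Press gently: the stand is ceramic and must not be leaned on hard or knocked with the gripper, and the other things on the table are to be left where they are.

Things in the scene. Friction and masses are not known exactly. Their poses are not given: they have to be found in the camera images.
- coupler: Loose carrying handle, 0.29 to 0.41 kg, 92 mm tall, upright on its round red foot (98 mm across, 8 mm thick). Origin: centre of the foot's underside; z up, +x towards the latch lever. Above the foot: red socket tube 40 mm across up to z = 38 mm, dark steel crown disc 56 mm across (z = 38 to 44), teak grip (z = 44 to 92).
- handle_grip (a point): On the axis of the flat-sided teak grip block, 34 mm along the coupler's x by 24 mm along its y; 72 mm above the foot's underside, 20 mm below the grip's top. Grip it across y, from above.
- socket (a point): Middle of the socket's ball seat, on the coupler's axis 22 mm above the foot's underside; the ball's centre is here when home. The socket opens downward through the foot: a funnel 38 mm across at the underside, narrowing to a bore 26 mm across 8 mm up.
- jaws (a point): Two sprung jaws inside the bore (at +y and -y, 20 mm above the foot's underside) hold the ball back: from about 12 mm before home they resist with some 7 to 13 N, fading to nothing about 2 mm before home; the handle's weight alone does not push it on, and let go too early it stays up. Then the foot meets the rubber ring, the stop: home. The jaws then keep it on the ball.
- lever_tip (a point): End of the yellow paddle (24 mm wide, 16 mm long, 5 mm thick) of the latch lever. Its pivot is at x = 24, z = 24 mm of coupler, along y; the tip is 38 mm from it. Up: tip at x = 55, z = 45 mm; down: x = 62, z = 24 mm, lever level. Between the crown's edge (x = 28) and the tip, shut fingers can press it straight down.
- lever (a joint): Latch lever angle, rad: 0 = up (unlocked, 34 degrees above level), 0.6 = fully down (locked, firm stop). Starts at 0 to 0.1, stays where left; 3 to 8 N on the paddle moves it. Its tongue swings in under the ball: it cannot go down fully unless the ball is home, and with it down the ball cannot enter.
- home_pin (a joint): Green indicator pin standing through the crown on the side away from the lever, m: 0 = no ball (2 mm proud of the crown); the ball lifts it over its last 8 mm of entry; 0.008 = ball fully home (10 mm proud).
- stand: Empty three-tier ceramic snack stand, fixed: white dishes with blue rims, 200, 160 and 132 mm across, rims 24, 68 and 108 mm above the table. Origin: centre of its underside, z up. On its axis on top: a brass collar with a black rubber ring, both 100 mm across, and above it on a 12 mm neck the steel ball, 24 mm across.
- stand_top (a point): Point on the stand's axis 125 mm above the table, the lowest height of the rubber ring's top. The stem is screwed in to a depth that differs each time and is not measured: the ring's top lies 0 to 24 mm above this point; ball centre 22 mm, ball top 34 mm above the ring's top. The ring yields 1 mm per 8 N, 2 mm at most. Keep all contact force on the stand under 55 N, jaws' squeeze (12 N) included.
- checkers_a: Stack of four ebony-coloured plastic checkers, 30 mm across, 32 mm high; origin under its centre. Leave alone.
- checkers_b: Stack of three ebony-coloured plastic checkers, 30 mm across, 24 mm high; origin under its centre. Leave alone.
- dice_cup: Glass dice cup, 68 mm across the rim, 85 mm high; origin under its centre. Leave alone.
- opener: Flat steel bottle opener, 120 mm long, 5 mm thick; origin on its underside near the middle. Leave alone.
- tea_glass: Amber tea glass, 56 mm across the rim, 80 mm high; origin under its centre. Leave alone.
- die_a: White die, 16 mm; origin under its centre. Leave alone.
- die_b: White die, 16 mm; origin under its centre. Leave alone.
There are look-alikes about, which are no part of the job. There is more than one size of the coupler; the one meant has the size given above. What is shaped like the stand but purple is not meant.

How it is judged:
By the outcome, as a careful person would: the job done as asked, in the order asked, and still so for the second after the job is handed in, with the robot touching nothing.
It also fails if it takes over 58 s, if anything falls off the work surface, if the arm or the gripper's body presses on something with over 40 N, if the wrist force passes 120 N, or if a joint passes its speed limit or range.

### The arm

A 6-joint arm with a two-finger parallel gripper is mounted at the origin on the work surface. World frame = base frame: x ahead of the robot, y to its left, z up, the work surface at z = 0. Lengths are in m, angles in rad, forces in N, time in s.
With the tool pointing down it reaches from about 0.375 to 0.9 m from the base axis. Payload 3.1 kg.
Tool frame: the origin (TCP) lies on the centre line of the jaws, within the pads' length; the fingertips stand 11 mm ahead of it and the grasp point (between the pads) lies 8 mm behind it; x points along the fingers, y is the direction in which the jaws open and shut, and the axes are right-handed (so a half turn about x gives the same grasp; the last joint's range is limited). The gripper opens to 87 mm and grips with 3 to 60 N. Pads are 19 mm wide; open, the fingers measure 117 mm over their backs; the gripper's body (75 mm by 190 mm) begins 51 mm behind the grasp point.
Start: joints at [1.115, 0.527, 1.433, -0, 1.181, -0.178], TCP at [0.171, 0.601, 0.234] pointing down, gripper open.
Joint ranges: [-3.08, 3.08], [-0.75, 2.2], [0.22, 2.44], [-1.43, 4.57], [0, 2.65], [-2.85, 2.85]. Speed limits (rad/s): [2.79, 2.79, 3.14, 3.14, 3.14, 3.14].

### API

Orientations are given as a unit quaternion [x, y, z, w].
In Python, from rig import robot, camera, camera_info gives the robot as it stands.
- The arm moves only by the shell command python3 -m inch 'ROWS' [FORCE]. ROWS is JSON, a list that holds one entry, the list of rows, each a list of 5 numbers: the shift along the tool's x, y, z in cm, then the turn about the tool's x in rad, then the opening, from 0 (shut) to 1 (fully open). A call has 1 to 8 rows; each row shifts and turns the pose as measured when the row begins, along the tool's axes as they then stand; what a row does not reach is not made up. A row lasts 1/12 s, in which the tool goes at most 41.7 mm and 7.16 degrees, less where a joint would pass 70% of its speed; a pose out of reach is approached as far as the arm can. A call with a gripper value outside its range is refused whole. The fingers move at their own pace and stop on an object; FORCE is the grip in N (left out, the last holds). Time passes only in rows, so rows that do not move let the fingers close. It gives the time, the measured TCP pose, the force and the opening at its end, in the units of the state.
- robot.get_obs(): the state, without advancing time (a new reading comes with each control period).
- camera(name): name is "scene" or "side" or "wrist"; returns the picture (420x560x3 uint8, red, green, blue); there is no depth.
- camera_info(name): a dict with "camera_matrix" (3x3 intrinsics, pixels), "rvec" (rotation vector, rad) and "tvec" (3), from world to camera coordinates, as OpenCV has them. Camera axes: x right, y down, z forward; pixel columns grow to the right and rows downward; lengths in m; the calibration is good to about 2 mm. A picture is of the moment at which its call begins: read the wrist's pose just before it. camera_info takes no time and is no camera call; for the wrist camera it gives the pose at the moment of the call.
- robot.hand_in(): hands the job in, once; it reports no verdict.
The state is a dict: "time": time; "q": joint angles; "joint_velocities": joint speeds; "joint_torque": joint torques, N m; "position": TCP position; "tool_rot": TCP orientation; "ft_force": force on the tool from outside, world axes, zero at the start; "moment": the same for the moment, N m; "grip_width": finger opening in m.
Only numpy, scipy, OpenCV 4.12 (cv2) and the standard library are available. Lean on these libraries where they do the work, as an engineer would, in place of code of your own. Each camera call takes 0.05 s, during which the arm holds its last target. There are 200 camera calls.

## Working session

There is one attempt and no reset: what is moved stays moved. The work goes in short steps, Python scripts to look and compute and a shell command to move; the robot and the scene stay as the last step left them, time stands still between calls to the robot, and variables do not carry over. Pictures are saved under pics/ and viewed, about 8 in all and at most 12, crops included, and the job is handed in when it is done.

```bash
ls; mkdir -p pics; python3 - <<'E'
from rig import robot,camera,camera_info
import cv2
o=robot.get_obs();print(o)
for n in("scene","side"):
    cv2.imwrite(f"pics/{n}0.png",cv2.resize(camera(n)[:,:,::-1],None,fx=1.42,fy=1.42,interpolation=cv2.INTER_CUBIC))
    print(n,camera_info(n))
E
```

```text
pics
{'time': 0.0, 'q': array([ 1.11550927e+00,  5.28432817e-01,  1.43390742e+00, -1.65468858e-05,
        1.18132322e+00, -1.78503305e-01]), 'joint_velocities': array([-0.00106522, -0.00074636,  0.00164603,  0.00144608,  0.00012886,
        0.00011269]), 'joint_torque': array([-3.10148152e-04, -4.40039027e+01, -1.76599056e+01,  6.33459887e-02,
        5.81306848e-02, -1.66247028e-04]), 'position': array([0.17045867, 0.60058736, 0.23259043]), 'tool_rot': array([ 0.09684614,  0.70056916, -0.09824088,  0.70012314]), 'ft_force': array([ 0.33029846, -0.23267196,  0.09724725]), 'moment': array([ 0.00221232, -0.051859  ,  0.01640402]), 'grip_width': 0.08710691256593286}
scene {'camera_matrix': array([[482.68088759,   0.        , 270.29915325],
       [  0.        , 482.68088759, 218.61875728],
       [  0.        ,   0.        ,   1.        ]]), 'rvec': array([ 0.9063595 ,  2.29960622, -1.24705938]), 'tvec': array([ 0.35289945, -0.08609283,  1.56038911])}
side {'camera_matrix': array([[412.71037854,   0.        , 283.8960711 ],
       [  0.        , 412.71037854, 207.15053916],
       [  0.        ,   0.        ,   1.        ]]), 'rvec': array([ 0.1124597 , -2.70963934,  1.56140086]), 'tvec': array([0.44347964, 0.12278083, 0.97228118])}
```

View pics/scene0.png

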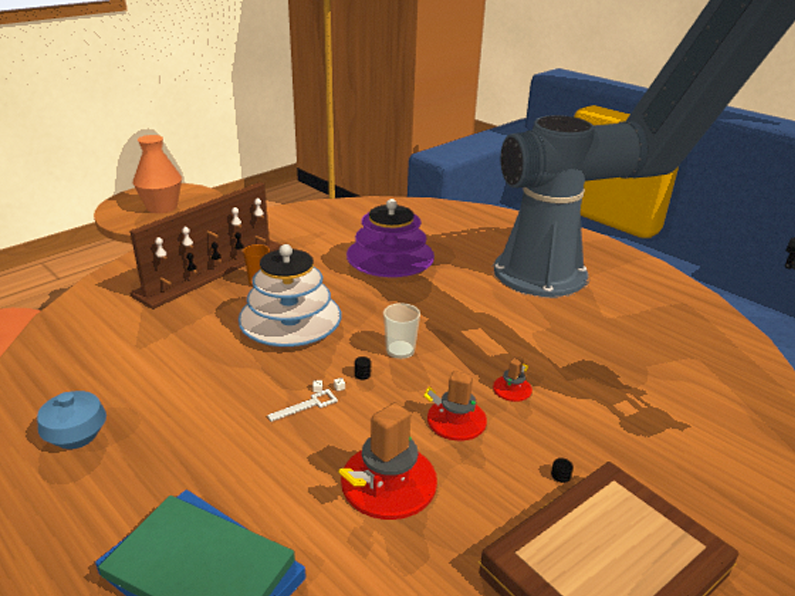

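View pics/side0.png

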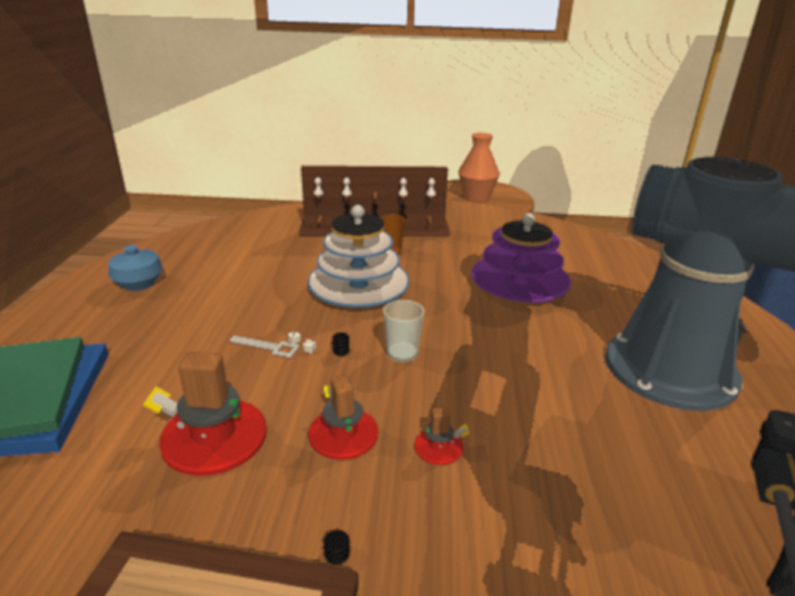

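Three candidates for the handle, in scene pixels (enlarged picture): large (389,480), medium (457,418) and small (513,387). The white and blue stand is at (289,300), and the purple one at (391,240) is not meant. I'll measure the foot diameters and triangulate the ball.

```bash
cat > h.py <<'E'
import numpy as np,cv2
from rig import robot,camera,camera_info
def ray(info,uv):
    K,t=info["camera_matrix"],np.ravel(info["tvec"]);R=cv2.Rodrigues(np.array(info["rvec"],float))[0]
    uv=np.atleast_2d(np.array(uv,float))
    d=np.c_[uv,np.ones(len(uv))]@np.linalg.inv(K).T@R
    return -R.T@t,d/np.linalg.norm(d,axis=1,keepdims=True)
def plane(info,uv,z):
    c,d=ray(info,uv); return c+d*((z-c[2])/d[:,2])[:,None]
def tri(obs):
    A=np.zeros((3,3));b=np.zeros(3)
    for i,uv in obs:
        c,d=ray(i,uv);M=np.eye(3)-np.outer(d[0],d[0]);A+=M;b+=M@c
    p=np.linalg.solve(A,b);return p
def proj(info,P):
    return cv2.projectPoints(np.atleast_2d(np.array(P,float)),np.array(info["rvec"],float),np.array(info["tvec"],float),info["camera_matrix"],None)[0][:,0]
E
python3 - <<'E'
from h import *
for n in("scene","side"):
    im=camera(n);cv2.imwrite(f"pics/raw_{n}.png",im[:,:,::-1]);I=camera_info(n)
    h=cv2.cvtColor(im,cv2.COLOR_RGB2HSV)
    m=(((h[...,0]<4)|(h[...,0]>176))&(h[...,1]>215)&(h[...,2]>90)).astype(np.uint8)
    cs,_=cv2.findContours(cv2.morphologyEx(m,cv2.MORPH_CLOSE,np.ones((5,5))),0,1)
    for c in cs:
        if cv2.contourArea(c)<150: continue
        p=plane(I,c[:,0]+0.0,0.006)[:,:2].astype(np.float32)
        print(n,c[:,0].mean(0),"circ",cv2.minEnclosingCircle(p))
a,b=camera_info("scene"),camera_info("side")
s=1.42
print("ball",tri([(a,(286/s,251/s)),(b,(358/s,212/s))]))
# crops
sc=cv2.imread("pics/raw_scene.png");sd=cv2.imread("pics/raw_side.png")
f=lambda im,x,y,w,h:cv2.resize(im[y:y+h,x:x+w],(400,300),interpolation=cv2.INTER_CUBIC)
cv2.imwrite("pics/crops.png",np.vstack([np.hstack([f(sc,155,165,100,75),f(sc,290,250,100,75)]),np.hstack([f(sd,205,140,100,75),f(sd,205,258,100,75)])]))
E
```

```text
scene [274.48044693 344.53631285] circ ((0.6933061480522156, 0.22862355411052704), 0.07252668589353561)
scene [321.90566038 296.73584906] circ ((0.5174131989479065, 0.20567166805267334), 0.050314679741859436)
scene [360.43076923 273.93846154] circ ((0.3853788375854492, 0.2174423485994339), 0.03383205831050873)
side [306.94252874 317.08045977] circ ((0.38285961747169495, 0.21977101266384125), 0.030787872150540352)
side [241.47794118 307.52941176] circ ((0.5133284330368042, 0.20744694769382477), 0.04705561324954033)
side [151.30434783 310.07391304] circ ((0.6901460289955139, 0.22711807489395142), 0.07005687057971954)
ball [ 0.54711391 -0.20504825  0.16541758]
```

View pics/crops.png

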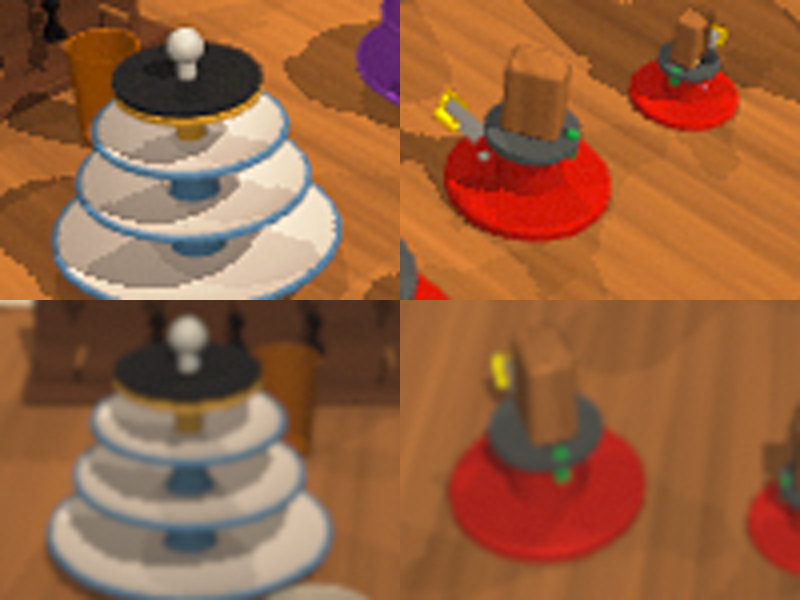

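The medium handle fits: its foot measures about 98 mm, against about 143 and 65 mm for the others. The crops (4x) show its yellow paddle at scene (452,110), the grip, and the green pin on the opposite side. The lever is up.

```bash
python3 - <<'E'
from h import *
from scipy.optimize import least_squares
a,b=camera_info("scene"),camera_info("side")
A=lambda x,y,ox,oy:(ox+x/4-.4,oy+y/4-.4)
for nm,u,v in[("ball",A(185,46,155,165),A(188,34,205,140)),("paddle",A(52,110,290,250),A(101,70,205,258)),("pin",A(173,132,290,250),A(161,153,205,258)),("griptop",A(139,58,290,250),A(145,38,205,258))]:
    p=tri([(a,u),(b,v)]);print(nm,p.round(4),"reproj",(proj(a,p)-u).round(1),(proj(b,p)-v).round(1))
# ring: disc fit using extreme points: left,right,top,bottom of black ring
th=np.linspace(0,2*np.pi,200)
def ext(I,p):
    P=np.c_[p[0]+.05*np.cos(th),p[1]+.05*np.sin(th),np.full(200,p[2])];q=proj(I,P)
    return [q[:,0].min(),q[:,0].max(),q[:,1].min()]
tg=[]
for l,r,t,ox,oy in[(112,263,43,155,165),(115,261,341-300,205,140)]:
    tg+=[A(l,0,ox,oy)[0],A(r,0,ox,oy)[0],A(0,t,ox,oy)[1]]
s=least_squares(lambda p:np.r_[ext(a,p),ext(b,p)]-tg,[.547,-.205,.14],diff_step=1e-4)
print("ring",s.x,s.fun)
o=robot.get_obs();print(o["position"],cv2.Rodrigues(camera_info("wrist")["rvec"])[0],camera_info("wrist")["tvec"])
E
```

```text
ball [ 0.5486 -0.2053  0.1682] reproj [[-0. -0.]] [[-0.  0.]]
paddle [0.5429 0.1663 0.047 ] reproj [[0.2 0.8]] [[ 0.3 -0.9]]
pin [0.5041 0.2244 0.0462] reproj [[0.1 0.3]] [[ 0.1 -0.4]]
griptop [0.5145 0.2021 0.0942] reproj [[-0.1 -0.4]] [[-0.2  0.5]]
ring [ 0.54849772 -0.20485799  0.14365521] [-0.11436449  0.05543869  0.25153181 -0.46333815  0.60362929 -0.20903375]
[0.17058263 0.6008284  0.23294265] [[ 2.73443052e-01  9.61887813e-01 -8.55884783e-04]
 [ 9.21396150e-01 -2.61676525e-01  2.87323045e-01]
 [ 2.76148570e-01 -7.93550992e-02 -9.57833355e-01]] [-0.62515208 -0.03491748  0.38983551]
```

```bash
python3 -m inch '[[[0,-2.0,3.1,0,1],[0,-2.0,3.1,0,1],[0,-2.0,3.1,0,1],[0,-2.0,3.1,0,1],[0,-2.0,3.1,0,1],[0,-2.0,3.1,0,1],[0,-2.0,3.1,0,1],[0,-2.0,3.1,0,1]]]' 15
python3 -m inch '[[[0,-2.0,3.1,0,1],[0,-2.0,3.1,0,1],[0,-2.0,3.1,0,1],[0,-2.0,3.1,0,1],[0,0,0,0.12,1],[0,0,0,0.12,1],[0,0,0,0.12,1],[0,0,0,0.12,1]]]'
python3 -m inch '[[[0,0,0,0.12,1],[0,0,0,0.1,1],[0,0,0,0,1]]]'
cat >> h.py <<'E'
from scipy.spatial.transform import Rotation as Ro
def todo(target,yaw):  # yaw of tool y (deg)
    o=robot.get_obs();R=Ro.from_quat(o["tool_rot"]).as_matrix();y=np.degrees(np.arctan2(R[1,1],R[0,1]))
    print("t",round(o["time"],2),"pos",o["position"].round(4),"yaw_y",y.round(2),"f",o["ft_force"].round(1),"w",round(o["grip_width"],4),"tilt",R[2,0].round(4))
    print("shift cm",(R.T@(np.array(target)-o["position"])*100).round(2),"turn",np.radians(y-yaw).round(3))
E
python3 - <<'E'
from h import *
todo([.515,.205,.2],34)
I=camera_info("wrist");im=camera("wrist");cv2.imwrite("pics/w1.png",cv2.resize(im[:,:,::-1],None,fx=1.42,fy=1.42,interpolation=cv2.INTER_CUBIC))
for P in([.515,.205,.092],[.515,.205,0.008],[.515+.055*.559,.205-.055*.829,.045]):print(proj(I,P)*1.42)
np.save("w1.npy",I)
E
```

```text
time: 0.87
position: [0.3673, 0.3775, 0.2306]
tool_rot: [0.093, 0.702, -0.091, 0.7]
ft_force: [0.8, 0.2, 0.6]
grip_width: 0.0872
time: 1.53
position: [0.4781, 0.2532, 0.2297]
tool_rot: [0.264, 0.656, -0.263, 0.657]
ft_force: [-1.5, -0.7, 0.3]
grip_width: 0.0869
time: 1.78
position: [0.4783, 0.2523, 0.2292]
tool_rot: [0.338, 0.621, -0.338, 0.621]
ft_force: [-0.1, 0.3, -0.5]
grip_width: 0.0874
t 1.78 pos [0.4783 0.2523 0.2292] yaw_y 32.88 f [-0.1  0.3 -0.5] w 0.0874 tilt -1.0
shift cm [2.92 0.51 5.96] turn -0.02
[[398.5687163  371.04516755]]
[[397.34495253 328.41383018]]
[[398.92089507 406.76432982]]
```

View pics/w1.png

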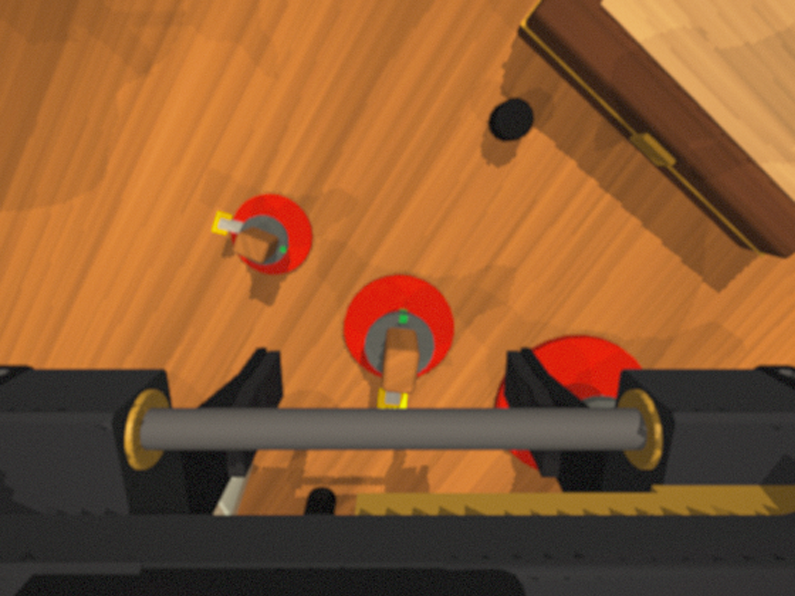

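The wrist view shows the handle's foot at (399,328), the pin at (404,318) and the paddle at (393,400), close to what I predicted. I'll refine the yaw from these points.

```bash
python3 - <<'E'
from h import *
I=np.load("w1.npy",allow_pickle=True).item()
im=cv2.imread("pics/w1.png")
s=1.42
pin=plane(I,[404/s,318/s],.046)[0];pad=plane(I,[393.5/s,400/s],.043)[0]
print(pin,pad,np.degrees(np.arctan2(*(pad-pin)[1::-1])))
h=cv2.cvtColor(im,cv2.COLOR_BGR2HSV)
m=(((h[...,0]<4)|(h[...,0]>176))&(h[...,1]>215)&(h[...,2]>90)).astype(np.uint8);m[:,:330]=0;m[:,470:]=0
c=max(cv2.findContours(m,0,1)[0],key=cv2.contourArea)[:,0];c=c[c[:,1]<345]
p=plane(I,c/s,.008)[:,:2]
from scipy.optimize import least_squares
q=least_squares(lambda v:np.hypot(*(p-v[:2]).T)-.049,[.515,.205]);print("foot",q.x,np.std(q.fun))
for x,y in[(386,389),(414,390),(386,353),(416,353)]:print(plane(I,[x/s,y/s],.092)[0])
E
```

```text
[0.50659085 0.2266768  0.046     ] [0.53921433 0.16128147 0.043     ] -63.48697290692447
foot [0.52287636 0.1940438 ] 0.01096975669250728
[0.51512851 0.1886874  0.092     ]
[0.53201835 0.198665   0.092     ]
[0.500425   0.21166383 0.092     ]
[0.51762589 0.22276928 0.092     ]
```

```bash
python3 -m inch '[[[0,0.2,2.0,0,1],[0,0.2,2.0,0,1],[0,0.2,1.95,0,1],[0,0,0,0.03,1],[2,0,0,0,1],[2,0,0,0,1]]]'
python3 - <<'E'
from h import *
todo([.5157,.2053,.064],31)
E
```

```text
time: 2.33
position: [0.5204, 0.2051, 0.1921]
tool_rot: [0.343, 0.617, -0.338, 0.623]
ft_force: [-0.5, 0.5, -0.6]
grip_width: 0.087
t 2.33 pos [0.5204 0.2051 0.1921] yaw_y 32.49 f [-0.5  0.5 -0.6] w 0.087 tilt -0.9999
shift cm [12.81 -0.52 -0.32] turn 0.026
```

```bash
python3 -m inch '[[[0,-0.5,-0.3,0.03,1],[2,0,0,0,1],[2,0,0,0,1],[2,0,0,0,1],[0,0,0,0,1]]]'
python3 - <<'E'
from h import *
todo([.5157,.2053,.064],31)
I=camera_info("wrist");im=camera("wrist");cv2.imwrite("pics/w2.png",cv2.resize(im[:,:,::-1],None,fx=1.42,fy=1.42,interpolation=cv2.INTER_CUBIC))
np.save("w2.npy",I)
E
```

```text
time: 2.75
position: [0.5139, 0.2045, 0.1272]
tool_rot: [0.347, 0.615, -0.344, 0.619]
ft_force: [-1.0, 0.5, 0.4]
grip_width: 0.0874
t 2.75 pos [0.5139 0.2045 0.1272] yaw_y 31.53 f [-1.   0.5  0.4] w 0.0874 tilt -1.0
shift cm [6.32 0.15 0.01] turn 0.009
```

View pics/w2.png

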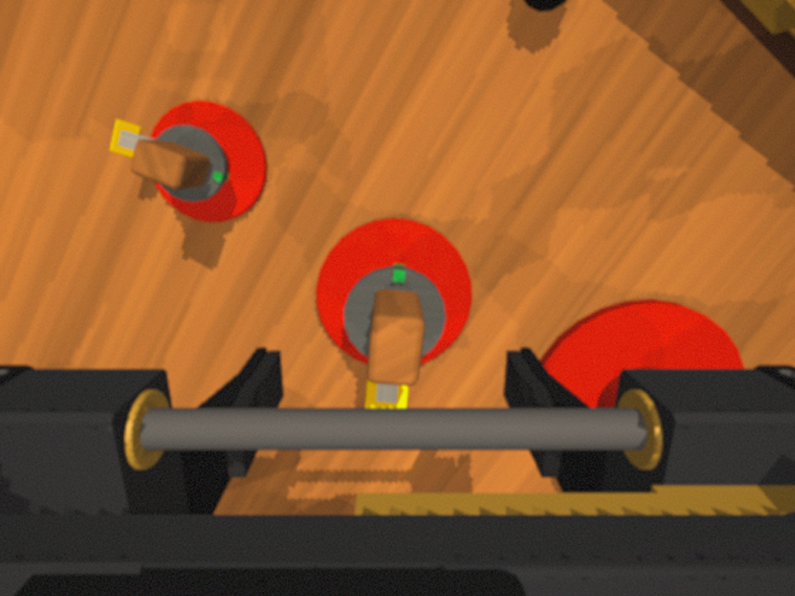

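```bash
python3 - <<'E'
from h import *
I=np.load("w2.npy",allow_pickle=True).item();s=1.42
p=plane(I,np.array([(370,380),(418,384),(423,322),(373,319)])/s,.092)[:,:2];print(p,p.mean(0))
d=lambda v:np.degrees(np.arctan2(v[1],v[0]));print(d(p[1]-p[0]),d(p[2]-p[3]),d(p[0]-p[3]),d(p[1]-p[2]))
todo([*p.mean(0),.064],28)
E
```

```text
[[0.51403265 0.18725624]
 [0.53348771 0.19676965]
 [0.5194427  0.22288854]
 [0.50034623 0.21284312]] [0.51682732 0.20493939]
26.058348421199067 27.745950018407363 -61.857664209991654 -61.7315734463164
t 2.8 pos [0.5149 0.2048 0.1288] yaw_y 31.52 f [ 0.2 -0.3 -0.1] w 0.0872 tilt -1.0
shift cm [6.48 0.11 0.07] turn 0.061
```

```bash
python3 -m inch '[[[0,0.15,0.05,0.06,1],[2,0,0,0,1],[2,0,0,0,1],[1.5,0,0,0,1],[0,0,0,0,1]]]' 30
python3 - <<'E'
from h import *
todo([.5166,.205,.064],28)
E
```

```text
time: 3.22
position: [0.5227, 0.2069, 0.0789]
tool_rot: [0.367, 0.601, -0.357, 0.613]
ft_force: [0.0, 0.7, 0.5]
grip_width: 0.0869
t 3.22 pos [0.5227 0.2069 0.0789] yaw_y 28.42 f [0.  0.7 0.5] w 0.0869 tilt -0.9997
shift cm [ 1.47 -0.66 -0.14] turn 0.007
```

```bash
python3 -m inch '[[[1.2,-0.6,-0.1,0,1],[0,0,0,0,1],[0,0,0,0,1]]]'
python3 - <<'E'
from h import *
todo([.5166,.205,.064],28)
print(Ro.from_quat(robot.get_obs()["tool_rot"]).as_matrix()[:,0])
camera("side")
print(Ro.from_quat(robot.get_obs()["tool_rot"]).as_matrix()[:,0],robot.get_obs()["position"])
E
```

```text
time: 3.47
position: [0.5204, 0.2058, 0.0704]
tool_rot: [0.368, 0.6, -0.354, 0.616]
ft_force: [0.4, -0.3, 0.1]
grip_width: 0.0868
t 3.47 pos [0.5204 0.2058 0.0704] yaw_y 28.61 f [ 0.4 -0.3  0.1] w 0.0868 tilt -0.9996
shift cm [ 0.63 -0.39 -0.11] turn 0.011
[ 0.028751    0.00554622 -0.99957122]
[ 0.02810785  0.00539936 -0.99959031] [0.5200477  0.20577338 0.07045285]
```

```bash
python3 -m inch '[[[-1,-0.4,-0.1,0,1],[-1,0,0,0,1]]]'
cat >> h.py <<'E'
def tilt():
    R=Ro.from_quat(robot.get_obs()["tool_rot"]).as_matrix();print("lean deg along tool y,z:",np.degrees([-R[2,1],-R[2,2]]).round(2))
E
python3 - <<'E'
from h import *
todo([.5166,.205,.064],28);tilt()
E
python3 -m inch '[[[0.5,0,0,0,1],[0.5,0,0,0,1],[0.5,0,0,0,1],[0.5,0,0,0,1]]]'
python3 - <<'E'
from h import *
todo([.5166,.205,.064],28);tilt()
E
```

```text
time: 3.68
position: [0.5153, 0.2046, 0.0919]
tool_rot: [0.367, 0.601, -0.354, 0.615]
ft_force: [-0.8, -0.3, -0.2]
grip_width: 0.0869
t 3.68 pos [0.5153 0.2046 0.0919] yaw_y 28.65 f [-0.8 -0.3 -0.2] w 0.0869 tilt -0.9996
shift cm [2.8  0.06 0.01] turn 0.011
lean deg along tool y,z: [-1.52 -0.49]
time: 4.02
position: [0.5202, 0.2057, 0.0777]
tool_rot: [0.37, 0.597, -0.351, 0.619]
ft_force: [-0.1, 0.3, -0.3]
grip_width: 0.0869
t 4.02 pos [0.5202 0.2057 0.0777] yaw_y 28.7 f [-0.1  0.3 -0.3] w 0.0869 tilt -0.9991
shift cm [ 1.35 -0.4  -0.12] turn 0.012
lean deg along tool y,z: [-2.27 -0.73]
```

```bash
python3 -m inch '[[[-3,0,0,0,1],[-3,0,0,0,1]]]'
python3 - <<'E'
from h import *
todo([.5166,.205,.064],28);tilt();print(robot.get_obs()["q"].round(3),robot.get_obs()["joint_torque"].round(2))
E
python3 -m inch '[[[0,0,0,0,1],[0,0,0,0,1],[0,0,0,0,1],[0,0,0,0,1]]]'
python3 - <<'E'
from h import *
todo([.5166,.205,.064],28);tilt();print(robot.get_obs()["q"].round(3))
E
```

```text
time: 4.18
position: [0.5126, 0.204, 0.1296]
tool_rot: [0.366, 0.602, -0.355, 0.614]
ft_force: [0.5, -1.1, 0.4]
grip_width: 0.087
t 4.18 pos [0.5126 0.204  0.1296] yaw_y 28.66 f [ 0.5 -1.1  0.4] w 0.087 tilt -0.9998
shift cm [6.57 0.26 0.06] turn 0.012
lean deg along tool y,z: [-1.21 -0.38]
[ 1.760e-01  5.690e-01  1.728e+00  1.000e-03  8.220e-01 -3.240e-01] [  0.19 -36.74 -10.45   0.04  -0.41  -0.  ]
time: 4.52
position: [0.5142, 0.2044, 0.1307]
tool_rot: [0.367, 0.601, -0.354, 0.615]
ft_force: [-0.7, 0.2, -0.3]
grip_width: 0.0871
t 4.52 pos [0.5142 0.2044 0.1307] yaw_y 28.67 f [-0.7  0.2 -0.3] w 0.0871 tilt -0.9997
shift cm [6.67 0.07 0.01] turn 0.012
lean deg along tool y,z: [-1.43 -0.46]
[ 1.760e-01  5.680e-01  1.726e+00  1.000e-03  8.210e-01 -3.250e-01]
```

```bash
L(){ python3 -c "
from h import *
todo([.5166,.205,.064],28);tilt()"; }
python3 -m inch '[[[-1,0,0,0,1],[-1,0,0,0,1],[-1,0,0,0,1],[-1,0,0,0,1],[-1,0,0,0,1],[-1,0,0,0,1]]]'>/dev/null;L
python3 -m inch '[[[4,0,0,0,1],[4,0,0,0,1],[0,0,0,0,1],[0,0,0,0,1]]]' >/dev/null;L
```

```text
t 5.02 pos [0.5096 0.2034 0.1909] yaw_y 28.65 f [0.2 0.3 0.1] w 0.0871 tilt -0.9999
shift cm [12.7   0.51  0.14] turn 0.011
lean deg along tool y,z: [-0.82 -0.25]
t 5.35 pos [0.5179 0.2052 0.1181] yaw_y 28.68 f [0.3 0.4 0.6] w 0.0872 tilt -0.9995
shift cm [ 5.41 -0.29 -0.1 ] turn 0.012
lean deg along tool y,z: [-1.81 -0.58]
```

```bash
L(){ python3 -c "
from h import *
todo([.5166,.205,.064],28);tilt()"|grep -v shift; }
python3 -m inch '[[[0,0,0,0.1,1],[0,0,0,-0.1,1],[0,0,0,0.1,1],[0,0,0,-0.1,1]]]'>/dev/null;L
python3 -m inch '[[[-4,0,0,0,1],[-4,0,0,0,1],[-4,0,0,0,1]]]' >/dev/null;L
python3 -m inch '[[[0.5,0,0,0,1],[1,0,0,0,1],[1.5,0,0,0,1],[2,0,0,0,1],[2,0,0,0,1],[1.5,0,0,0,1],[1,0,0,0,1],[0.5,0,0,0,1]]]' >/dev/null;L
```

```text
t 5.68 pos [0.5198 0.2056 0.1254] yaw_y 28.38 f [ 0.4 -0.9 -0.1] w 0.087 tilt -0.9993
lean deg along tool y,z: [-2.08 -0.65]
t 5.93 pos [0.5106 0.2037 0.2442] yaw_y 28.54 f [-0.1  0.4 -0.1] w 0.087 tilt -0.9998
lean deg along tool y,z: [-1.03 -0.32]
t 6.6 pos [0.5238 0.2068 0.1637] yaw_y 28.63 f [-0.5 -0.6 -0.5] w 0.0872 tilt -0.9981
lean deg along tool y,z: [-3.33 -1.07]
```

```bash
L(){ python3 -c "
from h import *
todo([.5166,.205,.064],28);tilt()"|grep -v shift; }
python3 -m inch '[[[-2.5,0,0,0,1],[-2.5,0,0,0,1],[-2.5,0,0,0,1],[-2.5,0,0,0,1],[-2.5,0,0,0,1]]]' >/dev/null;L
python3 -m inch '[[[0,-1.5,-0.5,0,1],[0,-1.5,-0.5,0,1],[0,-1.5,-0.5,0,1],[0,-1.5,-0.5,0,1]]]' >/dev/null;L
python3 -m inch '[[[0,1.5,0.5,0,1],[0,1.5,0.5,0,1],[0,1.5,0.5,0,1],[0,1.5,0.5,0,1]]]' >/dev/null;L
python3 -m inch '[[[4.1,0,0,0,1],[4.1,0,0,0,1],[4.1,0,0,0,1]]]' >/dev/null;L
```

```text
t 7.02 pos [0.5106 0.2041 0.2841] yaw_y 28.59 f [ 0.7 -0.4  0.4] w 0.087 tilt -0.9993
lean deg along tool y,z: [-2.05 -0.65]
t 7.35 pos [0.4543 0.1938 0.2906] yaw_y 28.58 f [0.6 0.4 0.2] w 0.0871 tilt -0.9982
lean deg along tool y,z: [-3.31 -1.07]
t 7.68 pos [0.5077 0.2044 0.2953] yaw_y 28.68 f [0.3 0.2 0.7] w 0.087 tilt -0.9986
lean deg along tool y,z: [-2.88 -0.92]
t 7.93 pos [0.5289 0.2084 0.1821] yaw_y 28.72 f [ 0.3  1.2 -0.9] w 0.0872 tilt -0.9961
lean deg along tool y,z: [-4.79 -1.54]
```

```bash
cat > q.py <<'E'
from h import *
o=robot.get_obs();q=o["q"];print("t %.2f"%o["time"],"q235",q[[1,2,4]].round(4),"lean",np.degrees(q[1]+q[2]+q[4]-np.pi).round(2),"p",o["position"].round(4),"qd",o["joint_velocities"][[1,2,4]].round(3))
E
q(){ python3 q.py; }
q;python3 -m inch '[[[0,0,0,0,1]]]' >/dev/null;q;python3 -m inch '[[[0,0,0,0,1]]]' >/dev/null;q;python3 -m inch '[[[0,0,0,0,1]]]' >/dev/null;q
echo up; python3 -m inch '[[[-3,0,0,0,1]]]' >/dev/null;q;python3 -m inch '[[[-3,0,0,0,1]]]' >/dev/null;q;python3 -m inch '[[[-3,0,0,0,1]]]' >/dev/null;q;
echo hold;python3 -m inch '[[[0,0,0,0,1]]]' >/dev/null;q;python3 -m inch '[[[0,0,0,0,1]]]' >/dev/null;q;python3 -m inch '[[[0,0,0,0,1]]]' >/dev/null;q
echo camhold; python3 -c "
from h import *
for i in range(6): camera('side')
"; q
```

```text
t 7.93 q235 [0.4886 1.6924 0.8726] lean -5.04 p [0.5289 0.2084 0.1821] qd [ 0.74   0.399 -1.163]
t 8.02 q235 [0.4988 1.6993 0.8716] lean -4.12 p [0.5242 0.2073 0.1746] qd [-0.111 -0.073  0.068]
t 8.10 q235 [0.5    1.6985 0.8732] lean -4.0 p [0.5241 0.2073 0.1741] qd [ 0.068  0.048 -0.   ]
t 8.18 q235 [0.4991 1.6981 0.8759] lean -3.92 p [0.5236 0.2072 0.1746] qd [-0.024 -0.034  0.014]
up
t 8.27 q235 [0.4573 1.6773 0.9473] lean -3.42 p [0.519  0.2062 0.2021] qd [-0.634 -0.35   0.922]
t 8.35 q235 [0.412  1.6477 1.0218] lean -3.44 p [0.5171 0.2059 0.2344] qd [-0.505 -0.336  0.873]
t 8.43 q235 [0.3684 1.6139 1.0976] lean -3.53 p [0.515  0.2055 0.2676] qd [-0.526 -0.431  0.901]
hold
t 8.52 q235 [0.3569 1.6046 1.1016] lean -4.5 p [0.5189 0.2065 0.2769] qd [-0.012  0.029 -0.018]
t 8.60 q235 [0.3504 1.602  1.1033] lean -4.92 p [0.5197 0.2068 0.2813] qd [-0.103 -0.077  0.032]
t 8.68 q235 [0.3457 1.6    1.1036] lean -5.29 p [0.5206 0.2071 0.2846] qd [-0.043 -0.001  0.015]
camhold
t 8.98 q235 [0.3516 1.6032 1.1033] lean -4.78 p [0.519  0.2066 0.2802] qd [ 0.006 -0.003  0.   ]
```

```bash
cat > s.py <<'E'
import sys
from h import *
for i in range(int(sys.argv[1])): camera('side')
exec(open("q.py").read())
E
q(){ python3 q.py; }
s(){ python3 s.py $1; }
echo down4+cam; python3 -m inch '[[[4,0,0,0,1]]]' >/dev/null;q;s 2; s 2
echo down4+hold; python3 -m inch '[[[4,0,0,0,1]]]' >/dev/null;q;python3 -m inch '[[[0,0,0,0,1]]]' >/dev/null;q; s 2; s 2
echo up4+cam; python3 -m inch '[[[-4,0,0,0,1]]]' >/dev/null;q;s 2;s 2
```

```text
down4+cam
t 9.07 q235 [0.3973 1.637  1.0081] lean -5.68 p [0.5274 0.2084 0.2462] qd [ 0.717  0.585 -1.231]
t 9.17 q235 [0.4098 1.6509 1.0108] lean -4.02 p [0.5185 0.2063 0.2348] qd [-0.05  -0.049  0.08 ]
t 9.27 q235 [0.4052 1.6456 1.0123] lean -4.5 p [0.5212 0.207  0.2389] qd [-0.033 -0.041 -0.009]
down4+hold
t 9.35 q235 [0.454  1.6713 0.9199] lean -5.52 p [0.5304 0.209  0.2063] qd [ 0.774  0.48  -1.187]
t 9.43 q235 [0.4634 1.6767 0.9209] lean -4.62 p [0.5264 0.208  0.1994] qd [-0.194 -0.147  0.11 ]
t 9.53 q235 [0.4536 1.6689 0.9223] lean -5.54 p [0.5311 0.2092 0.2072] qd [-0.053 -0.025 -0.002]
t 9.63 q235 [0.4504 1.6683 0.9219] lean -5.79 p [0.5318 0.2093 0.2092] qd [-0.017  0.006 -0.008]
up4+cam
t 9.72 q235 [0.4002 1.6396 1.0134] lean -5.06 p [0.5244 0.2077 0.2436] qd [-0.799 -0.511  1.175]
t 9.82 q235 [0.386  1.6269 1.0126] lean -6.65 p [0.5319 0.2096 0.2558] qd [ 0.029  0.046 -0.059]
t 9.92 q235 [0.3895 1.6322 1.0109] lean -6.25 p [0.5294 0.209  0.2521] qd [ 0.036  0.041 -0.003]
```

```bash
s(){ python3 s.py $1; }
python3 -m inch '[[[4,0,0,0,1]]]' >/dev/null;s 3
python3 -m inch '[[[-4,0,0,0,1],[0,0,0,0,1]]]' >/dev/null;s 4
python3 -m inch '[[[4,0,0,0,1]]]' >/dev/null;s 3
python3 -m inch '[[[-4,0,0,0,1],[0,0,0,0,1]]]' >/dev/null;s 4
python3 -m inch '[[[4,0,0,0,1]]]' >/dev/null;s 3
python3 -m inch '[[[-4,0,0,0,1],[0,0,0,0,1]]]' >/dev/null;s 4
```

```text
t 10.15 q235 [0.4469 1.669  0.9228] lean -5.9 p [0.5314 0.2093 0.2109] qd [-0.028 -0.039  0.005]
t 10.52 q235 [0.3967 1.641  1.018 ] lean -4.92 p [0.5224 0.2073 0.245 ] qd [ 0.014  0.008 -0.006]
t 10.75 q235 [0.456  1.6793 0.9286] lean -4.45 p [0.5231 0.2074 0.2026] qd [-0.041 -0.048  0.005]
t 11.12 q235 [0.4064 1.6495 1.0249] lean -3.49 p [0.5154 0.2058 0.2368] qd [ 0.013  0.007 -0.005]
t 11.35 q235 [0.4655 1.689  0.9344] lean -3.02 p [0.5151 0.2057 0.1945] qd [-0.041 -0.049  0.004]
t 11.72 q235 [0.4158 1.6579 1.0318] lean -2.07 p [0.5083 0.2042 0.2291] qd [ 0.013  0.009 -0.006]
```

```bash
s(){ python3 s.py $1; }
python3 -m inch '[[[4,0,0,0,1]]]' >/dev/null;s 4
python3 -m inch '[[[4,0,0,0,1]]]' >/dev/null;s 4
python3 -c "
from h import *
todo([.5166,.205,.064],28)"
```

```text
t 12.00 q235 [0.473  1.6964 0.94  ] lean -1.85 p [0.5086 0.2043 0.1884] qd [-0.031 -0.035 -0.01 ]
t 12.28 q235 [0.5334 1.727  0.8504] lean -1.77 p [0.5095 0.2045 0.149 ] qd [-0.04  -0.027 -0.015]
t 12.28 pos [0.5095 0.2045 0.149 ] yaw_y 28.63 f [0.5 0.7 0.4] w 0.0871 tilt -0.9995
shift cm [8.51 0.4  0.21] turn 0.011
```

```bash
s(){ python3 s.py $1; }
python3 -m inch '[[[-4,0,0,0,1],[0,0,0,0,1]]]' >/dev/null;s 4
python3 -m inch '[[[4,0.5,0.3,0,1]]]' >/dev/null;s 4
python3 -m inch '[[[4,0,0,0,1]]]' >/dev/null;s 4
python3 -c "
from h import *
todo([.5166,.205,.064],28)"
```

```text
t 12.65 q235 [0.4759 1.6989 0.9475] lean -1.1 p [0.5047 0.2034 0.186 ] qd [ 0.021  0.014 -0.005]
t 12.93 q235 [0.5431 1.7187 0.8645] lean -0.88 p [0.5099 0.2031 0.1456] qd [-0.039 -0.025 -0.008]
t 13.22 q235 [0.6065 1.744  0.7772] lean -0.79 p [0.51   0.2032 0.1064] qd [-0.041 -0.025 -0.014]
t 13.22 pos [0.51   0.2032 0.1064] yaw_y 28.61 f [-0.5 -0.1  0.9] w 0.0869 tilt -0.9999
shift cm [4.25 0.61 0.14] turn 0.011
```

```bash
s(){ python3 s.py $1; }
python3 -m inch '[[[0,0.6,0.2,0.01,1]]]' >/dev/null;s 3
python3 -m inch '[[[4.1,0,0,0,1]]]' >/dev/null;s 4
python3 -c "
from h import *
todo([.5166,.205,.064],28)"
```

```text
t 13.45 q235 [0.6083 1.7254 0.7882] lean -1.13 p [0.5184 0.2047 0.1092] qd [0.005 0.021 0.001]
t 13.73 q235 [0.677  1.7443 0.7027] lean -1.0 p [0.5183 0.2047 0.0684] qd [-0.04  -0.02  -0.012]
t 13.73 pos [0.5183 0.2047 0.0684] yaw_y 28.03 f [-0.3  0.7  0.8] w 0.0872 tilt -0.9998
shift cm [ 0.44 -0.15 -0.11] turn 0.001
```

```bash
s(){ python3 s.py $1; }
python3 -m inch '[[[0.4,-0.1,-0.1,0,0]]]' 45;s 6;s 4
python3 -c "
from h import *
todo([.5166,.205,.064],28)"
```

```text
time: 13.82
position: [0.5186, 0.2054, 0.0666]
tool_rot: [0.369, 0.601, -0.359, 0.612]
ft_force: [0.8, 0.4, 0.3]
grip_width: 0.0849
t 14.12 q235 [0.6811 1.7482 0.6928] lean -1.11 p [0.5176 0.2053 0.0655] qd [ 0.01   0.    -0.001]
t 14.32 q235 [0.6825 1.7485 0.6925] lean -1.03 p [0.5172 0.2052 0.0647] qd [ 0.005  0.    -0.001]
t 14.32 pos [0.5172 0.2052 0.0647] yaw_y 28.03 f [ 0.3  0.  -0.3] w 0.0485 tilt -0.9998
shift cm [ 0.07 -0.07 -0.01] turn 0.001
```

```bash
s(){ python3 s.py $1; }
s 6; s 6
python3 -c "
from h import *
todo([.5166,.205,.064],28)
cv2.imwrite('pics/w3.png',cv2.resize(camera('wrist')[:,:,::-1],None,fx=1.42,fy=1.42))"
```

```text
t 14.62 q235 [0.6833 1.749  0.6935] lean -0.9 p [0.5165 0.2049 0.0642] qd [-0.003  0.004  0.031]
t 14.92 q235 [0.6829 1.7494 0.6939] lean -0.88 p [0.5162 0.2049 0.0644] qd [ 0.     0.003 -0.001]
t 14.92 pos [0.5162 0.2049 0.0644] yaw_y 28.04 f [-2.2 -0.3  4.1] w 0.0236 tilt -0.9999
shift cm [0.04 0.04 0.01] turn 0.001
```

View pics/w3.png

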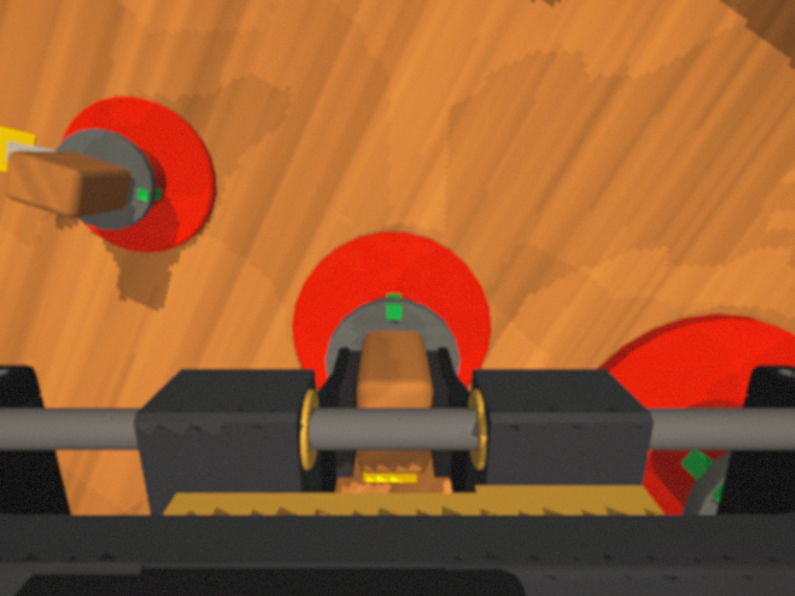

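Grasped: the opening is 23.6 mm, and the grip sits between the pads with the green pin at (393,307). I'll measure the foot centre relative to the tool before lifting.

```bash
python3 - <<'E'
from h import *
from scipy.optimize import least_squares
I=camera_info("wrist");s=1.42
uv=np.array([(391,231),(293,325),(490,325),(313,272),(472,275),(345,243),(440,244)])/s
p=plane(I,uv,.008)[:,:2]
q=least_squares(lambda v:np.hypot(*(p-v[:2]).T)-v[2],[.515,.205,.049]);print("foot",q.x,q.fun.round(4))
o=robot.get_obs();R=Ro.from_quat(o["tool_rot"]).as_matrix()
print("foot centre rel TCP in tool (mm)",(R.T@(np.r_[q.x[:2],0]-o["position"])*1000).round(1))
print("pin",R.T@(plane(I,[393/s,307/s],.046)[0]-o["position"])*1000)
E
python3 -m inch '[[[-4,0,0,0,0]]]'; python3 s.py 4
```

```text
foot [0.5168714  0.20650174 0.04716218] [ 0.0006  0.0002  0.0004 -0.0007 -0.0008  0.0002  0.0001]
foot centre rel TCP in tool (mm) [64.4  0.4 -1.3]
pin [ 18.30242558   1.14973362 -25.15417423]
time: 15.05
position: [0.5104, 0.2037, 0.0963]
tool_rot: [0.364, 0.607, -0.364, 0.605]
ft_force: [-0.1, -0.4, -4.0]
grip_width: 0.0234
t 15.25 q235 [0.6145 1.7307 0.7773] lean -1.09 p [0.5169 0.2051 0.1047] qd [0.019 0.027 0.016]
```

```bash
s(){ python3 s.py $1; }
python3 -m inch '[[[-4,0,0,0,0]]]'>/dev/null; s 3
python3 -m inch '[[[-4,0,0,0,0],[0,0,0,0,0]]]'>/dev/null; s 3
python3 -m inch '[[[-4,0,0,0,0]]]'>/dev/null; s 3
python3 -m inch '[[[-4,0,0,0,0]]]'>/dev/null; s 4
python3 -c "
from h import *
todo([.5486,-.205,.27],28)"
```

```text
t 15.48 q235 [0.5494 1.7045 0.8641] lean -1.35 p [0.5178 0.2053 0.1455] qd [0.026 0.043 0.004]
t 15.80 q235 [0.5028 1.6843 0.9545] lean 0.0 p [0.5093 0.2034 0.1754] qd [ 0.007  0.006 -0.002]
t 16.03 q235 [0.4468 1.6448 1.0464] lean -0.21 p [0.5104 0.2036 0.2161] qd [ 0.029  0.044 -0.001]
t 16.32 q235 [0.3978 1.6015 1.1395] lean -0.16 p [0.5097 0.2035 0.2553] qd [0.024 0.037 0.012]
t 16.32 pos [0.5097 0.2035 0.2553] yaw_y 28.01 f [ 0.3 -0.  -3.8] w 0.0236 tilt -1.0
shift cm [ -1.51 -15.75  37.89] turn 0.0
```

```bash
s(){ python3 s.py $1; }
python3 -m inch '[[[-0.5,-1.4,3.4,0,0],[-0.5,-1.4,3.4,0,0],[-0.5,-1.4,3.4,0,0],[-0.3,-1.4,3.4,0,0],[0,-1.4,3.4,0,0],[0,-1.4,3.4,0,0]]]'; s 3
python3 -c "
from h import *
todo([.5486,-.205,.27],28);tilt()"
```

```text
time: 16.82
position: [0.5215, -0.0148, 0.2579]
tool_rot: [0.357, 0.618, -0.362, 0.599]
ft_force: [1.0, -0.0, -3.4]
grip_width: 0.0237
t 16.97 q235 [0.3706 1.6406 1.158 ] lean 1.58 p [ 0.5222 -0.0161  0.2577] qd [-0.015  0.014  0.022]
t 16.97 pos [ 0.5222 -0.0161  0.2577] yaw_y 28.57 f [ 0.5 -0.5 -3.4] w 0.0236 tilt -0.9996
shift cm [-1.44 -6.74 17.83] turn 0.01
lean deg along tool y,z: [1.14 1.1 ]
```

```bash
s(){ python3 s.py $1; }
python3 -m inch '[[[-0.5,-1.5,3.8,0,0]]]'>/dev/null; s 3
python3 -m inch '[[[-0.5,-1.5,3.8,0,0]]]'>/dev/null; s 3
python3 -m inch '[[[-0.5,-1.5,3.8,0,0]]]'>/dev/null; s 3
python3 -c "
from h import *
todo([.5486,-.205,.27],28);tilt()"
```

```text
t 17.20 q235 [0.3785 1.618  1.1753] lean 1.73 p [ 0.5268 -0.0559  0.2606] qd [-0.012  0.029  0.027]
t 17.43 q235 [0.3902 1.5871 1.1958] lean 1.8 p [ 0.5317 -0.0966  0.264 ] qd [-0.009  0.036  0.028]
t 17.67 q235 [0.4057 1.5491 1.2191] lean 1.85 p [ 0.5367 -0.1371  0.2676] qd [-0.01   0.038  0.031]
t 17.67 pos [ 0.5367 -0.1371  0.2676] yaw_y 28.3 f [-0.2  0.2 -3.3] w 0.0237 tilt -0.9995
shift cm [-0.34 -2.18  6.54] turn 0.005
lean deg along tool y,z: [1.31 1.34]
```

```bash
s(){ python3 s.py $1; }
python3 -m inch '[[[-1,-1.1,3.3,0,0]]]'>/dev/null; s 3
python3 -m inch '[[[-1,-1.1,3.2,0,0]]]'>/dev/null; s 3
python3 -m inch '[[[-4,0,0,0,0]]]'>/dev/null; s 3
python3 -m inch '[[[4,0,0,0,0],[0,0,0,0,0]]]'>/dev/null; s 4
python3 -c "
from h import *
todo([.5486,-.205,.27],28);tilt()"
```

```text
t 17.90 q235 [0.4184 1.4994 1.2562] lean 1.86 p [ 0.5433 -0.1708  0.2767] qd [-0.006  0.046  0.027]
t 18.13 q235 [0.433  1.4469 1.2944] lean 1.87 p [ 0.5493 -0.2034  0.2858] qd [-0.006  0.047  0.028]
t 18.37 q235 [0.3964 1.3879 1.3855] lean 1.62 p [ 0.5518 -0.2022  0.3278] qd [ 0.03   0.064 -0.007]
t 18.73 q235 [0.422  1.4368 1.2919] lean 0.52 p [ 0.556  -0.2022  0.2956] qd [-0.008 -0.018 -0.003]
t 18.73 pos [ 0.556  -0.2022  0.2956] yaw_y 28.53 f [ 0.8 -0.6 -2.5] w 0.0236 tilt -0.9999
shift cm [ 2.56 -0.76 -0.09] turn 0.009
lean deg along tool y,z: [0.49 0.31]
```

```bash
s(){ python3 s.py $1; }
python3 -m inch '[[[-4,-0.3,0,0,0]]]'>/dev/null; s 3
python3 -m inch '[[[4,-0.3,0,0,0],[0,0,0,0,0]]]'>/dev/null; s 4
python3 - <<'E'
from h import *
todo([.5486,-.205,.27],28);tilt()
sc,sd=camera("scene")[:,:,::-1],camera("side")[:,:,::-1]
print(proj(camera_info("scene"),[.5486,-.2051,.168]),proj(camera_info("side"),[.5486,-.2051,.168]))
f=lambda im,x,y,w,h:cv2.resize(im[y:y+h,x:x+w],(400,600),interpolation=cv2.INTER_CUBIC)
cv2.imwrite("pics/c4.png",np.hstack([f(sc,150,90,100,150),f(sd,200,60,100,150)]))
E
```

```text
t 18.97 q235 [0.3808 1.3778 1.381 ] lean -0.12 p [ 0.5563 -0.2051  0.3404] qd [ 0.035  0.076 -0.006]
t 19.33 q235 [0.4029 1.4249 1.2869] lean -1.54 p [ 0.5604 -0.21    0.3108] qd [-0.004 -0.003  0.001]
t 19.33 pos [ 0.5604 -0.21    0.3108] yaw_y 28.56 f [ 0.1  0.3 -2.6] w 0.0236 tilt -0.9996
shift cm [ 4.05 -0.84 -1.11] turn 0.01
lean deg along tool y,z: [-0.59 -1.44]
[[200.89494396 176.17743865]] [[251.57648429 148.23094627]]
```

View pics/c4.png

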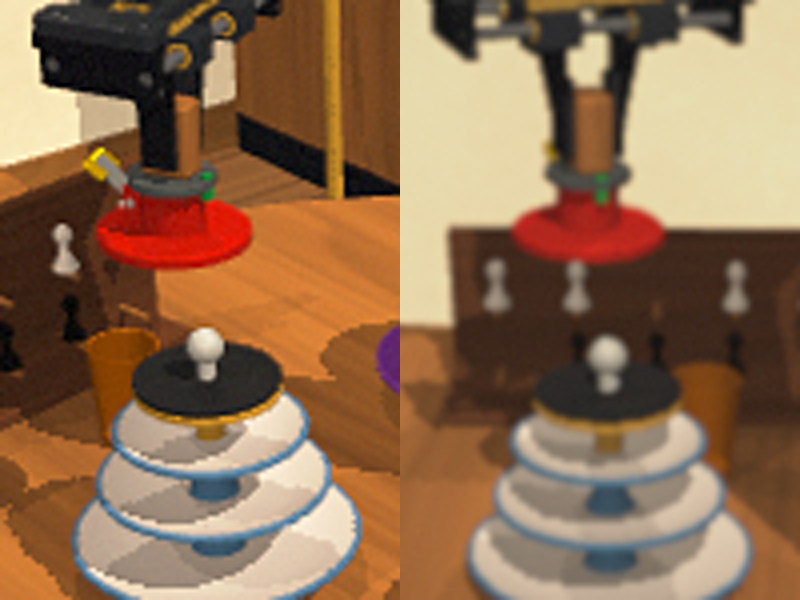

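```bash
s(){ python3 s.py $1; }
python3 -m inch '[[[-4,0,0,0,0],[0,0,0,0,0]]]'>/dev/null; s 4
python3 -m inch '[[[4,-0.4,-0.5,0,0]]]'>/dev/null; s 3
python3 -m inch '[[[3.5,-0.4,-0.5,0,0]]]'>/dev/null; s 3
python3 -c "
from h import *
todo([.5486,-.205,.265],28);tilt()"
```

```text
t 19.80 q235 [0.3752 1.3792 1.3795] lean -0.44 p [ 0.5551 -0.2067  0.3432] qd [ 0.01   0.013 -0.001]
t 20.03 q235 [0.4027 1.4581 1.284 ] lean 0.19 p [ 0.5463 -0.2027  0.2993] qd [-0.031 -0.116 -0.016]
t 20.27 q235 [0.43   1.5199 1.2002] lean 0.49 p [ 0.5391 -0.1995  0.2632] qd [-0.032 -0.084 -0.018]
t 20.27 pos [ 0.5391 -0.1995  0.2632] yaw_y 28.55 f [ 0.4 -0.6 -2.6] w 0.0239 tilt -1.0
shift cm [-0.19  0.57  0.93] turn 0.01
lean deg along tool y,z: [0.43 0.32]
```

```bash
s(){ python3 s.py $1; }
python3 -m inch '[[[-0.2,0.6,0.9,0.01,0]]]'>/dev/null; s 5
cat > foot.py <<'E'
from h import *
from scipy.optimize import least_squares
o=robot.get_obs();res=[];th=np.linspace(0,2*np.pi,180)
tg=[];Is=[]
for n,(x0,x1,y0,y1) in{"scene":(150,250,90,240),"side":(200,300,60,210)}.items():
    im=camera(n);cv2.imwrite(f"pics/f_{n}_{o['time']:.2f}.png",im[:,:,::-1])
    h=cv2.cvtColor(im,cv2.COLOR_RGB2HSV);m=((h[...,0]<5)|(h[...,0]>175))&(h[...,1]>190)&(h[...,2]>60)
    k=np.zeros_like(m);k[y0:y1,x0:x1]=1;m&=k
    ys,xs=np.nonzero(m);tg+=[xs.min()-.5,xs.max()+.5,ys.max()+.5];Is.append(camera_info(n))
def ext(p):
    r=[]
    for I in Is:
        P=np.r_[np.c_[p[0]+.049*np.cos(th),p[1]+.049*np.sin(th),np.full(180,p[2])],np.c_[p[0]+.049*np.cos(th),p[1]+.049*np.sin(th),np.full(180,p[2]+.008)]]
        q=proj(I,P);r+=[q[:,0].min(),q[:,0].max(),q[:,1].max()]
    return np.array(r)-tg
s=least_squares(ext,[.5486,-.205,.19],diff_step=1e-4)
R=Ro.from_quat(o["tool_rot"]).as_matrix()
print("foot",s.x.round(4),"res px",s.fun.round(2))
print("foot->ball in tool cm",(R.T@(np.array([.5486,-.2051,0])-np.r_[s.x[:2],0])*100).round(2))
E
python3 foot.py
python3 -c "
from h import *
todo([.5486,-.205,.265],28);tilt()"
```

```text
t 20.60 q235 [0.4417 1.4885 1.2172] lean 0.33 p [ 0.5496 -0.205   0.2667] qd [ 0.001  0.024 -0.003]
foot [ 0.5481 -0.2075  0.2012] res px [-0.12  0.17  0.63  0.16  0.04 -0.6 ]
foot->ball in tool cm [-0.    0.15 -0.19]
t 20.7 pos [ 0.5489 -0.2046  0.2661] yaw_y 27.98 f [ 0.6  0.6 -3.4] w 0.0235 tilt -1.0
shift cm [ 0.11 -0.04  0.02] turn -0.0
lean deg along tool y,z: [0.4  0.25]
```

```bash
s(){ python3 s.py $1; python3 -c "
from h import *
o=robot.get_obs();print('F',o['ft_force'].round(1),'M',o['moment'].round(2))"; }
python3 -m inch '[[[1.5,0.1,-0.1,0,0]]]'>/dev/null; s 4
python3 -m inch '[[[1.5,0,0,0,0]]]'>/dev/null; s 4
python3 foot.py
python3 -c "
from h import *
todo([.5486,-.205,.2105],28);tilt()"
```

```text
t 20.98 q235 [0.4576 1.5089 1.1838] lean 0.49 p [ 0.5487 -0.203   0.251 ] qd [-0.006 -0.018 -0.008]
F [ 0.3 -0.4 -3. ] M [-0.08  0.   -0.  ]
t 21.27 q235 [0.4739 1.5257 1.151 ] lean 0.52 p [ 0.5485 -0.203   0.2363] qd [-0.009 -0.015 -0.006]
F [ 0.2 -0.1 -3. ] M [-0.03 -0.05  0.06]
foot [ 0.5482 -0.2039  0.1722] res px [-0.42  0.45  0.3   0.32 -0.21 -0.28]
foot->ball in tool cm [-0.   -0.02  0.13]
t 21.37 pos [ 0.5491 -0.2033  0.2369] yaw_y 27.99 f [ 0.4  0.2 -2.7] w 0.0241 tilt -1.0
shift cm [ 2.64 -0.1   0.14] turn -0.0
lean deg along tool y,z: [0.4  0.24]
```

```bash
s(){ python3 s.py $1; python3 -c "
from h import *
o=robot.get_obs();print('F',o['ft_force'].round(1),'M',o['moment'].round(2))"; }
python3 -m inch '[[[0.6,0,0.1,0,0]]]'>/dev/null; s 4
python3 -m inch '[[[0.6,0,0,0,0]]]'>/dev/null; s 4
python3 -c "
from h import *
todo([.5486,-.205,.2105],28);tilt()"
```

```text
t 21.65 q235 [0.4813 1.5298 1.138 ] lean 0.43 p [ 0.5494 -0.2041  0.2308] qd [-0.001 -0.003 -0.001]
F [-0.3 -0.4 -3.5] M [-0.06  0.04  0.01]
t 21.93 q235 [0.4887 1.5366 1.1245] lean 0.47 p [ 0.5492 -0.204   0.2244] qd [-0.004 -0.006 -0.   ]
F [-0.2  0.7 -3.1] M [-0.07 -0.02 -0.02]
t 21.93 pos [ 0.5492 -0.204   0.2244] yaw_y 27.99 f [-0.2  0.7 -3.1] w 0.0239 tilt -1.0
shift cm [ 1.39 -0.09  0.06] turn -0.0
lean deg along tool y,z: [0.43 0.29]
```

```bash
s(){ python3 s.py $1; python3 -c "
from h import *
o=robot.get_obs();print('F',o['ft_force'].round(1),'M',o['moment'].round(2))"; }
python3 -m inch '[[[0.5,0,0,0,0]]]'>/dev/null; s 3
python3 -m inch '[[[0.4,0,0,0,0]]]'>/dev/null; s 3
python3 -m inch '[[[0.3,0,0,0,0]]]'>/dev/null; s 3
```

```text
t 22.17 q235 [0.4947 1.5415 1.1125] lean 0.41 p [ 0.5495 -0.2043  0.2195] qd [-0.002 -0.003  0.006]
F [ 1.1 -0.9 -3.1] M [-0.12 -0.21 -0.02]
t 22.40 q235 [0.4996 1.5455 1.1026] lean 0.35 p [ 0.5497 -0.2046  0.2154] qd [0.002 0.001 0.002]
F [ 1.  -1.3 -2.6] M [-0.27 -0.22  0.01]
t 22.63 q235 [0.5041 1.5491 1.0945] lean 0.35 p [ 0.5498 -0.2048  0.2118] qd [0.004 0.002 0.   ]
F [ 0.6 -1.4 -4.5] M [-0.28 -0.32 -0.03]
```

```bash
python3 foot.py; python3 - <<'E'
from h import *
import glob
t=sorted(glob.glob("pics/f_scene_*"))[-1]
sc=cv2.imread(t);sd=cv2.imread(t.replace("scene","side"))
f=lambda im,x,y,w,h:cv2.resize(im[y:y+h,x:x+w],(400,600),interpolation=cv2.INTER_CUBIC)
cv2.imwrite("pics/c5.png",np.hstack([f(sc,160,130,70,105),f(sd,215,100,70,105)]))
E
```

```text
foot [ 0.5497 -0.2041  0.1482] res px [-0.23  0.28  0.69  0.1   0.15 -0.65]
foot->ball in tool cm [ 0.   -0.14  0.03]
```

View pics/c5.png

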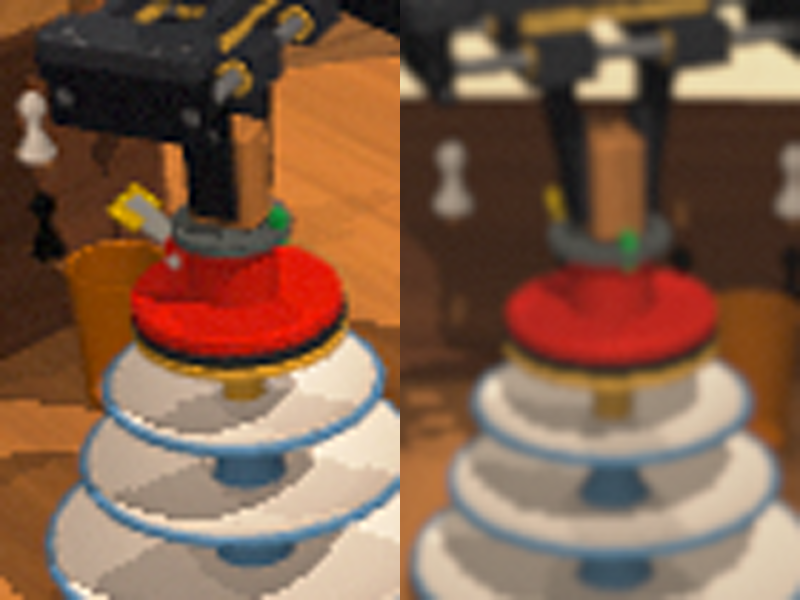

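The crop shows the foot just above the black ring (scene (240,345)) with the pin partly raised at (278,215). Pressing on in small steps.

```bash
s(){ python3 s.py $1; python3 -c "
from h import *
o=robot.get_obs();print('F',o['ft_force'].round(1),'M',o['moment'].round(2),'w',o['grip_width'])"; }
python3 -m inch '[[[0.2,0,0,0,0]]]'>/dev/null; s 3
python3 -m inch '[[[0.2,0,0,0,0]]]'>/dev/null; s 3
```

```text
t 22.97 q235 [0.5071 1.5513 1.0895] lean 0.36 p [ 0.5498 -0.2047  0.2094] qd [-0.    -0.003  0.002]
F [ 1.  -1.1 -3.8] M [-0.23 -0.47 -0.01] w 0.023704544864047168
t 23.20 q235 [0.5083 1.553  1.0862] lean 0.34 p [ 0.5497 -0.2048  0.2082] qd [ 0.    -0.    -0.002]
F [-2.3 -0.6  3.3] M [-0.09 -0.1  -0.06] w 0.023884607496877017
```

```bash
s(){ python3 s.py $1; python3 -c "
from h import *
o=robot.get_obs();print('F',o['ft_force'].round(1),'M',o['moment'].round(2),'w',o['grip_width'])"; }
python3 -m inch '[[[0.2,0,0,0,0]]]'>/dev/null; s 3
python3 -m inch '[[[0.2,0,0,0,0]]]'>/dev/null; s 3
python3 foot.py; python3 - <<'E'
from h import *
import glob
t=sorted(glob.glob("pics/f_scene_*"))[-1]
sc=cv2.imread(t);sd=cv2.imread(t.replace("scene","side"))
w=camera("wrist")[:,:,::-1]
f=lambda im,x,y,w,h,W:cv2.resize(im[y:y+h,x:x+w],(W,500),interpolation=cv2.INTER_CUBIC)
cv2.imwrite("pics/c6.png",np.hstack([f(sc,175,150,50,100,250),f(sd,225,110,50,100,250),f(w,210,200,120,200,300)]))
E
```

```text
F [-3.5  0.2  7.5] M [-0.05  0.07 -0.02] w 0.023698970181960204
F [-3.6  1.6 12.9] M [ 0.21  0.32 -0.03] w 0.0237337564087671Traceback (most recent call last):
  File "s.py", line 3, in <module>
    for i in range(int(sys.argv[1])): camera('side')
                                      ~~~~~~^^^^^^^^
ValueError: 200 camera calls are used up
Traceback (most recent call last):
  File "s.py", line 3, in <module>
    for i in range(int(sys.argv[1])): camera('side')
                                      ~~~~~~^^^^^^^^
ValueError: 200 camera calls are used up
Traceback (most recent call last):
  File "foot.py", line 6, in <module>
    im=camera(n);cv2.imwrite(f"pics/f_{n}_{o['time']:.2f}.png",im[:,:,::-1])
ValueError: 200 camera calls are used up
Traceback (most recent call last):
ValueError: 200 camera calls are used up
```

The camera calls are used up, so from here I go by force and position. Settling is no longer available either, so I use single rows.

```bash
cat > st.py <<'E'
from h import *
o=robot.get_obs();q=o["q"];print("t %.2f"%o["time"],"p",o["position"].round(4),"F",o['ft_force'].round(1),'M',o['moment'].round(2),"lean",np.degrees(q[1]+q[2]+q[4]-np.pi).round(2),"w",round(o["grip_width"],4))
E
python3 st.py
python3 -m inch '[[[0.15,0,0,0,0]]]'>/dev/null;python3 st.py
python3 -m inch '[[[0.2,0,0,0,0]]]'>/dev/null;python3 st.py
```

```text
t 23.42 p [ 0.5497 -0.2048  0.2075] F [-3.6  1.6 12.9] M [ 0.21  0.32 -0.03] lean 0.24 w 0.0237
t 23.50 p [ 0.5496 -0.2048  0.2076] F [-2.7  0.4  7.1] M [ 0.08  0.05 -0.03] lean 0.19 w 0.0239
t 23.58 p [ 0.5496 -0.2048  0.2075] F [-2.8  0.1 12.2] M [ 0.24  0.27 -0.06] lean 0.14 w 0.0237
```

```bash

python3 -m inch '[[[0.3,0,0,0,0]]]'>/dev/null;python3 st.py
python3 -m inch '[[[0.3,0,0,0,0]]]'>/dev/null;python3 st.py
```

```text
t 23.67 p [ 0.5496 -0.2048  0.2074] F [-6.2  2.8 21.8] M [ 0.49  0.76 -0.05] lean 0.07 w 0.0238
t 23.75 p [ 0.5495 -0.2048  0.2074] F [-4.8  1.7 16.9] M [ 0.39  0.67 -0.07] lean -0.0 w 0.0237
```

Home: the force rose to 22 N with z stopped at 0.2074. Contact began at about 0.2094, so the ring is fully compressed (2 mm), and the heights agree with the vision estimate. Releasing.

```bash

python3 -m inch '[[[0,0,0,0,0]]]'>/dev/null;python3 st.py
python3 -m inch '[[[0,0,0,0,0.7],[0,0,0,0,0.7],[0,0,0,0,0.7],[0,0,0,0,0.7],[0,0,0,0,0.7]]]'>/dev/null;python3 st.py
python3 -m inch '[[[0,0,0,0,0.7],[0,0,0,0,0.7],[0,0,0,0,0.7]]]'>/dev/null;python3 st.py
```

```text
t 23.83 p [ 0.5494 -0.2047  0.2088] F [-0.7 -0.2 -1.9] M [-0.1  -0.22 -0.03] lean -0.05 w 0.0235
t 24.25 p [ 0.5482 -0.2038  0.208 ] F [ 0.2 -0.9 -0.2] M [-0.08 -0.   -0.04] lean 0.14 w 0.0492
t 24.50 p [ 0.5479 -0.2035  0.2068] F [-0.3 -0.4 -0.1] M [-0.05  0.01  0.04] lean 0.27 w 0.0597
```

```bash

python3 -m inch '[[[-2,0,0,0,0.7],[-2,0,0,0,0.7],[-2,0,0,0,0.7],[0,0,0,0,0.7],[0,0,0,0,0.7]]]'>/dev/null;python3 st.py
python3 -c "
from h import *
R=Ro.from_euler('z',-62,degrees=True).as_matrix()
c=np.array([.549,-.2045,0])+R@[.055,0,0];print(c);todo([c[0],c[1],.25],28);tilt()"
```

```text
t 24.92 p [ 0.5471 -0.2028  0.2665] F [-0.1  0.1 -1.1] M [-0.09  0.01  0.04] lean 0.62 w 0.0606
[ 0.57482094 -0.25306212  0.        ]
t 24.92 pos [ 0.5471 -0.2028  0.2665] yaw_y 27.97 f [-0.1  0.1 -1.1] w 0.0606 tilt -0.9999
shift cm [1.6  0.1  5.75] turn -0.0
lean deg along tool y,z: [0.54 0.4 ]
```

```bash

python3 -m inch '[[[0,0,2,0,0],[0,0,2,0,0],[0,0,1.6,0,0],[0,0,0,0,0],[0,0,0,0,0],[0,0,0,0,0],[0,0,0,0,0]]]' 10 >/dev/null;python3 st.py
python3 -m inch '[[[0,0,0,0,0],[0,0,0,0,0],[0,0,0,0,0]]]' >/dev/null;python3 st.py
python3 -c "
from h import *
todo([.5748,-.2531,.21],28);tilt()"
```

```text
t 25.50 p [ 0.5704 -0.2498  0.2594] F [0.5 0.2 0.2] M [-0.05 -0.    0.02] lean 1.31 w 0.0223
t 25.75 p [ 0.569  -0.2472  0.2588] F [ 0.4  0.3 -0.5] M [-0.06  0.01 -0.02] lean 1.49 w 0.0039
t 25.75 pos [ 0.569  -0.2472  0.2588] yaw_y 28.14 f [ 0.4  0.3 -0.5] w 0.0039 tilt -0.9997
shift cm [4.86 0.31 0.9 ] turn 0.002
lean deg along tool y,z: [0.89 1.21]
```

```bash

python3 -m inch '[[[0,0.3,0.9,0,0],[2,0.1,0.1,0,0],[0,0,0,0,0]]]' >/dev/null;python3 st.py
python3 -m inch '[[[1.5,0.1,0.1,0,0],[0,0,0,0,0]]]' >/dev/null;python3 st.py
python3 -c "
from h import *
todo([.5748,-.2531,.21],28);tilt()"
```

```text
t 26.00 p [ 0.578  -0.254   0.2395] F [-0.6  1.4 -1.6] M [-0.03  0.08 -0.01] lean 1.31 w 0.0006
t 26.17 p [ 0.5804 -0.2553  0.2253] F [-0.4 -0.2 -0.5] M [-0.04  0.02 -0.02] lean 1.19 w 0.0005
t 26.17 pos [ 0.5804 -0.2553  0.2253] yaw_y 28.21 f [-0.4 -0.2 -0.5] w 0.0005 tilt -0.9998
shift cm [ 1.54 -0.37 -0.43] turn 0.004
lean deg along tool y,z: [0.75 0.94]
```

```bash

python3 -m inch '[[[0,-0.35,-0.4,0,0],[1,0,0,0,0],[0,0,0,0,0]]]' >/dev/null;python3 st.py
python3 -c "
from h import *
todo([.5748,-.2531,.183],28);tilt()"
```

```text
t 26.42 p [ 0.5762 -0.2543  0.2173] F [-0.2 -0.1  0.3] M [-0.02  0.   -0.02] lean 0.97 w 0.0005
t 26.42 pos [ 0.5762 -0.2543  0.2173] yaw_y 28.22 f [-0.2 -0.1  0.3] w 0.0005 tilt -0.9998
shift cm [ 3.43 -0.03 -0.13] turn 0.004
lean deg along tool y,z: [0.66 0.75]
```

Now pressing down in small steps and watching the force.

```bash

python3 -m inch '[[[0.7,0,0,0,0],[0,0,0,0,0]]]' >/dev/null;python3 st.py
python3 -m inch '[[[0.6,0,0,0,0],[0,0,0,0,0]]]' >/dev/null;python3 st.py
python3 -m inch '[[[0.5,0,0,0,0],[0,0,0,0,0]]]' >/dev/null;python3 st.py
python3 -c "
from h import *
todo([.5748,-.2531,.183],28);tilt()"
```

```text
t 26.58 p [ 0.5763 -0.2545  0.2108] F [-0.2 -1.5 -1.1] M [-0.01  0.04  0.04] lean 0.88 w 0.0002
t 26.75 p [ 0.5764 -0.2546  0.2047] F [ 0.4 -0.3 -0.5] M [-0.07  0.    0.04] lean 0.82 w 0.0006
t 26.92 p [ 0.5779 -0.256   0.2007] F [-0.9 -0.7  0.8] M [-0.08  0.07 -0.05] lean 0.51 w 0.0005
t 26.92 pos [ 0.5779 -0.256   0.2007] yaw_y 28.22 f [-0.9 -0.7  0.8] w 0.0005 tilt -0.9999
shift cm [ 1.77 -0.12 -0.39] turn 0.004
lean deg along tool y,z: [0.48 0.33]
```

```bash

python3 -m inch '[[[0.5,-0.1,-0.2,0,0]]]' >/dev/null;python3 st.py
python3 -m inch '[[[0.5,0,-0.2,0,0]]]' >/dev/null;python3 st.py
python3 -m inch '[[[0.5,0,-0.1,0,0]]]' >/dev/null;python3 st.py
python3 -c "
from h import *
todo([.5748,-.2531,.183],28);tilt()"
```

```text
t 27.00 p [ 0.5782 -0.2567  0.1975] F [ 2.5 -4.4  6.4] M [-0.69 -0.42  0.02] lean 0.08 w 0.0007
t 27.08 p [ 0.5788 -0.257   0.1938] F [ 0.8 -2.5  4.1] M [-0.61 -0.05  0.05] lean -0.29 w 0.0005
t 27.17 p [ 0.5794 -0.2576  0.1898] F [ 0.3 -2.4  4.1] M [-0.52  0.   -0.01] lean -0.55 w 0.0003
t 27.17 pos [ 0.5794 -0.2576  0.1898] yaw_y 28.23 f [ 0.3 -2.4  4.1] w 0.0003 tilt -0.9999
shift cm [ 0.68 -0.19 -0.62] turn 0.004
lean deg along tool y,z: [ 0.16 -0.71]
```

```bash

python3 -m inch '[[[0.4,0,-0.3,0,0]]]' >/dev/null;python3 st.py
python3 -m inch '[[[0.3,0,-0.2,0,0]]]' >/dev/null;python3 st.py
python3 -m inch '[[[0.3,0,-0.1,0,0]]]' >/dev/null;python3 st.py
python3 -c "
from h import *
todo([.5748,-.2531,.183],28);tilt()"
```

```text
t 27.25 p [ 0.5788 -0.2561  0.1862] F [ 1.2 -2.2  3.5] M [-0.49 -0.14 -0.  ] lean -0.74 w 0.0006
t 27.33 p [ 0.578  -0.2544  0.183 ] F [ 1.  -1.6  3.2] M [-0.45 -0.15 -0.01] lean -0.79 w 0.0008
t 27.42 p [ 0.5781 -0.2541  0.1806] F [-0.3 -3.8 13.4] M [-0.66  0.1   0.02] lean -0.94 w 0.0005
t 27.42 pos [ 0.5781 -0.2541  0.1806] yaw_y 28.21 f [-0.3 -3.8 13.4] w 0.0005 tilt -0.9998
shift cm [-0.25 -0.24 -0.24] turn 0.004
lean deg along tool y,z: [ 0.02 -1.08]
```

```bash

python3 -m inch '[[[0.2,0,0,0,0]]]' >/dev/null;python3 st.py
python3 -m inch '[[[0.2,0,0,0,0]]]' >/dev/null;python3 st.py
```

```text
t 27.50 p [ 0.5782 -0.2543  0.1801] F [-3.3 -0.5 18.3] M [ 0.05  0.62 -0.01] lean -1.0 w 0.0003
t 27.58 p [ 0.5782 -0.2543  0.1802] F [-3.7  0.1 15.5] M [-0.07  0.56 -0.02] lean -1.03 w 0.0007
```

The lever met its firm stop after about 21–23 mm of travel (z held at 0.1801 under 15–18 N), so it is down. Retreating straight up.

```bash

python3 -m inch '[[[-0.5,0,0,0,0],[-2,0,0,0,0],[-2.5,0,0.3,0,0],[-3,0,0,0,0],[-3,0,0,0,0],[-2,0,0,0,0],[0,0,0,0,0],[0,0,0,0,0]]]' >/dev/null;python3 st.py
python3 -m inch '[[[0,0,0,0,0],[0,0,0,0,0],[0,0,0,0,0],[0,0,0,0,0],[0,0,0,0,0],[0,0,0,0,0]]]' >/dev/null;python3 st.py
python3 -c "
from rig import robot
robot.hand_in()"
```

```text
t 28.25 p [ 0.5693 -0.2426  0.304 ] F [-0.4  1.1 -0.8] M [-0.05  0.04 -0.02] lean 1.39 w 0.0005
t 28.75 p [ 0.565  -0.2385  0.2946] F [0.5 0.4 0.6] M [-0.05 -0.03 -0.02] lean 2.52 w 0.0003
the job is handed in; nothing more can be done
```

I gripped the medium handle (98 mm foot) by its teak grip, set its socket over the ball on the white and blue stand, and pressed it home. I then released it, pressed the yellow lever down to a firm stop, backed off and handed in at 28.8 s. I believe it is home and locked, but I have no picture of the final state.

**Checks that agreed:**
- **Home:** the foot met the rubber ring at the height the cameras gave, about 0.145 m. It stopped firmly after 2 mm of ring travel, with at most about 22 N at the wrist (about 25 N on the stand).
- **Lever:** it moved at about 3–6 N through roughly 21–23 mm, then held firm at 15–18 N. That fits fully down, which is only possible with the ball home.
- **Clear of everything:** wrist force was about zero after release and at the end.

**Checks that failed or disagreed:**
- **No final picture:** I used up the 200 camera calls just before the handle was home, mostly letting the arm settle while correcting a tool tilt. The pin's full height, the lever and the undisturbed objects are therefore not confirmed by sight.
- **Jaw resistance:** the expected 7–13 N never showed in the readings between steps; I did not find out why.

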